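# Set a bisque bobbin up on the banding wheel

### The arm

A 6-joint arm with a two-finger parallel gripper is mounted at the origin on the work surface. World frame = base frame: x ahead of the robot, y to its left, z up, the work surface at z = 0. Lengths are in mm, angles in rad, forces in N, time in s.
With the tool pointing down it reaches from about 300 to 775 mm from the base axis. Payload 14.6 kg.
Tool frame: the origin (TCP) lies between the finger pads; the fingertips stand manip.nose_length ahead of it and the grasp point (between the pads) lies 11 mm behind it (manip.nose_length is the distance from the TCP to the fingertips, in mm); z points along the fingers, y is the line along which they close (so a half turn about z gives the same grasp; the last joint's range is limited). The gripper opens to 94 mm and grips with 3 to 60 N. Pads are 16 mm wide; open, the fingers measure 119 mm over their backs; the gripper's body (75 mm by 177 mm) begins 78 mm behind the grasp point.
Start: joints at [-0.067, 0.3, 1.521, -0, 1.321, -0.067], TCP at [549.99, -0.002, 213.446] pointing down, gripper open.
Joint ranges: [-3.03, 3.03], [-0.79, 2.21], [0.23, 2.52], [-1.04, 4.18], [0, 3.07], [-2.55, 2.55]. Speed limits (rad/s): [2.22, 2.22, 2.57, 3.14, 3.14, 3.14].

### API

Orientations are given as [roll, pitch, yaw] about the fixed x, y, z axes, in that order (R = Rz(yaw) Ry(pitch) Rx(roll)).
In Python, from cell import manip, cams, job gives the robot as it stands.
- The arm moves only by the tool jog_arm, never from a script. Its argument "commands" is a list of rows, each an object of numbers: "dx", "dy", "dz": the shift along the tool's x, y, z each as a share of 40 mm, from -1 to 1; "ax", "ay", "az": the turn, a rotation vector about the tool's x, y, z each as a share of 10 degrees, from -1 to 1; "gripper": the closure, from 0 (fully open) to 1 (shut). A call has 1 to 10 rows; each row shifts and turns the commanded pose from where the row before left it, along the tool's axes as they then stand; what a row does not reach is not made up. A row lasts 1/8 s, in which the tool goes at most 62.5 mm and 10.7 degrees, less where a joint would pass 70% of its speed; a pose out of reach is approached as far as the arm can. A call with a number of a shift or a turn outside -1 to 1 is refused whole. A call with a gripper value outside its range is refused whole. The fingers move at their own pace and stop on an object; "squeeze" is the grip in N (left out, the last holds). Time passes only in rows, so rows that do not move let the fingers close. It gives the time, the measured TCP pose, the force, the opening and the grip force at its end, in the units of the state.
- manip.read_state(): the state, without advancing time (a new reading comes with each control period).
- cams.camera(name): name is "scene" or "side" or "wrist"; returns a dict with "image" (384x512x3 uint8, red, green, blue), "fx", "fy", "cx", "cy" (pixels), "world_to_cam" (4x4, takes a point from world to camera coordinates). Camera axes: x right, y down, z forward; pixel columns grow to the right and rows downward; lengths in mm; the calibration is good to about 2 mm. A picture is of the moment at which its call begins. There is no depth.
- job.sign_off(): hands the job in; it is judged then, once.
The state is a dict: "clock": time; "joints": joint angles; "qd": joint speeds; "effort": joint torques, N m; "eef_pos": TCP position; "eef_rot": TCP orientation; "wrist_force": force on the tool from outside, world axes, zero at the start; "moment": the same for the moment, N m; "finger_gap": finger opening in mm; "finger_force": force on a finger pad.
Only numpy, scipy, OpenCV 4.12 (cv2) and the standard library are available. Lean on these libraries where they do the work, as an engineer would, in place of code of your own. Each camera call takes 0.05 s, during which the arm holds its last target. There are 200 camera calls.

### The job

Take the tall two-flanged clay bobbin off the slanted drying rack and lower it, wide flange down, over the upright spindle of the banding wheel until it sits flat on the wheel head; it is fragile, so do not let it drop down the spindle. Then put the small turned-wood keeper over the same spindle, flange down, so that it rests on top of the bobbin. Leave the other two clay pieces on their pegs and do not shift the vase, the tool crock or the glaze jar.

Things in the scene. Friction and masses are not known exactly. Their poses are not given: they have to be found in the camera images.
- bobbin: The buff clay bobbin to mount, 80 mm tall, 0.12-0.24 kg. Bottom flange 60 mm dia x 12 mm, waist 37 mm dia, top flange 48 mm dia at 62-80 mm height (grip this rim). A 16 mm dia bore runs right through. Origin: centre of the wide flange's underside; z up its axis. Starts pushed home on one of the rack's pegs (which one varies), leaning 35 degrees from vertical to the rack's front.
- squat: Another clay bobbin on a rack peg, to be left there: 45 mm tall, both flanges 60 mm in diameter. Origin: centre of its underside, z along its axis.
- sleeve: A plain straight clay tube on a rack peg, to be left there: 75 mm tall, 44 mm in diameter. Origin: centre of its underside, z along its axis.
- rack: Fixed plywood rack, 290 mm wide (its y), 160 deep. A board rising away from the robot bears 3 pegs 95 mm apart along y, square to it: they lean 35 degrees from vertical to the rack's -x, 12 mm dia, 55 long, tip 10 mm tapered. The middle one starts 55 mm straight above the origin (centre of underside, x away from robot). Clay pieces hang on them loosely, 2 mm to the low side.
- seat (a point): Foot of the fixed steel spindle: centre of the top face of the banding wheel's round aluminium head (150 mm dia, top 60 mm above the table). The spindle stands straight up from here, 12 mm dia and 110 mm tall, its top 10 mm tapered. z up. The wheel head does not turn.
- keeper: Turned-wood keeper, 28 mm tall, about 30 g: a flange 44 mm in diameter and 8 mm thick at the bottom and above it a neck 28 mm in diameter (take it by the neck), with a 15 mm bore right through. Origin: centre of its underside, z up. It starts upright on the plywood ware board, whose top is 12 mm above the table.
- vase: Tall bisque bottle vase, 220 mm tall, 84 mm in diameter at its belly, standing at the far end of the 120 mm wide ware board, 12 mm above the table; easily toppled. Origin: centre of its underside.
- crock: White ceramic crock full of tool handles, close behind the spindle (the side away from the robot): 100 mm in diameter, 130 mm tall, handles up to 210 mm; they can be bumped. Origin: centre of its underside, on the table.
- jar: Low white glaze jar with a black lid in front of the banding wheel, 54 mm in diameter, 60 mm tall. Origin: centre of its underside, on the table.

How it is judged (in metres and radians):
On the way:
1. the bobbin sits on the wheel head, on the spindle, upright and let go (horizontal distance between bobbin and seat below 0.005 m and z of bobbin in the frame of seat between -0.004 and 0.004 m and angle between bobbin's own z axis and vertical below 0.1 rad and contact force between the fingers and bobbin below 0.2 N), for 0.2 s.
At the end, for the whole second after the job is handed in: Bobbin on the spindle, wide flange down, within 4 mm of the wheel head; keeper, flange down, within 5 mm of the bobbin's top; both within 5 mm of the axis, less than 0.1 rad off upright, at rest; squat bobbin, sleeve, vase, crock and jar within 30 mm of where they began (horizontal distance between each of bobbin, keeper and seat below 0.005 m and z of bobbin in the frame of seat between -0.004 and 0.004 m and angle between each of bobbin, keeper's own z axis and vertical below 0.1 rad and z of keeper in the frame of seat between 0.075 and 0.085 m and linear speed of each of bobbin, keeper below 0.02 m/s and distance of each of squat, sleeve, vase, crock, jar from where it was at the start of the episode below 0.03 m); the robot touches nothing.
It fails at once if the bobbin falls down the spindle (faster than 0.5 m/s while it is on it) (horizontal distance between bobbin and seat below 0.01 m and z of bobbin in the frame of seat below 0.11 m and linear speed of bobbin above 0.5 m/s).
It fails at once if another clay piece, the vase, the crock or the jar is shifted by more than 30 mm (distance of any of squat, sleeve, vase, crock, jar from where it was at the start of the episode above 0.03 m).
It also fails if it takes over 72 s, if anything falls off the work surface, if the arm or the gripper's body presses on something with over 40 N, if the wrist force passes 120 N, or if a joint passes its speed limit or range.

## Working session

There is one attempt and no reset: what is moved stays moved. The work goes in short steps, Python scripts to look and compute and a tool call to move; the robot and the scene stay as the last step left them, time stands still between calls to the robot, and variables do not carry over. Pictures are saved under pics/ and viewed, at most 12 in all, crops included, and the job is handed in when it is done.

Besides the shell and the picture viewer there is one more tool, called after ">>>" as a command line: name --argument value ..., lists and objects as JSON in quotes. jog_arm: Moves the arm, as the interface text tells. Shift numbers are shares of 40 mm and turn numbers shares of 10 degrees, none past 1 either way. Its arguments: {"type":"object","properties":{"commands":{"type":"array"},"squeeze":{"type":"number"}},"required":["commands"]}

```bash
mkdir -p pics && python3 - <<'E'
from cell import manip, cams, job
import cv2, numpy as np, pickle
print(manip.read_state(), manip.nose_length)
d={}
for n in ("scene","side","wrist"):
    c=cams.camera(n); d[n]=c
    cv2.imwrite(f"pics/{n}0.png",c["image"][:,:,::-1]); print(n,c["fx"],c["cx"],c["cy"],np.round(c["world_to_cam"],3).tolist())
pickle.dump(d,open("c0.pkl","wb"))
cv2.imwrite("pics/both0.png",cv2.resize(np.vstack([d["scene"]["image"],d["side"]["image"]])[:,:,::-1],None,fx=.78,fy=.78))
E
```

```text
{'clock': 0.0, 'joints': array([-6.66082338e-02,  3.00473669e-01,  1.52160978e+00,  1.76987140e-05,
        1.32070899e+00, -6.66002739e-02]), 'qd': array([-7.76906187e-04,  9.28667621e-05,  1.26290760e-03,  7.69629897e-04,
        2.66799989e-03, -1.86135354e-03]), 'effort': array([-1.53750298e-03, -5.31805658e+01, -3.52735734e+01,  7.07558286e-02,
        2.43994006e-02, -4.79655944e-05]), 'eef_pos': array([5.49732164e+02, 1.49182329e-02, 2.12872780e+02]), 'eef_rot': array([-3.14039667e+00, -9.69519421e-05,  1.57078392e+00]), 'wrist_force': array([-0.00153153,  0.87092926,  0.39258084]), 'moment': array([ 0.03448035, -0.01719769, -0.02498268]), 'finger_force': 0.0, 'finger_gap': 93.9868215176929} 8.0
scene 456.9119447698841 259.0141759103598 188.1274848041219 [[-0.794, 0.608, 0.016, 444.011], [0.455, 0.611, -0.648, -213.375], [-0.404, -0.508, -0.761, 1338.889], [0.0, 0.0, 0.0, 1.0]]
side 397.93913972429937 255.02520459031203 191.02082862601765 [[0.823, -0.567, 0.017, -457.18], [-0.279, -0.431, -0.858, 243.086], [0.494, 0.702, -0.513, 695.413], [0.0, 0.0, 0.0, 1.0]]
wrist 304.81035812870124 258.949901532525 190.41655815400472 [[1.0, 0.0, -0.001, -549.638], [0.001, -0.971, 0.24, -26.135], [-0.001, -0.24, -0.971, 389.834], [0.0, 0.0, 0.0, 1.0]]
```

View pics/scene0.png

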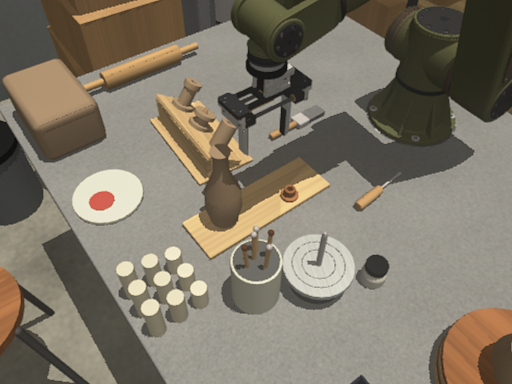

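View pics/side0.png

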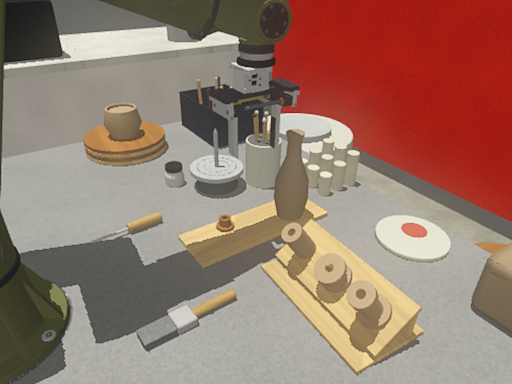

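The scene view shows the bobbin at about (188,95), the vase at (223,190), the keeper at (289,193), the spindle at (321,250) and the jar at (376,270). The side view shows the sleeve at (296,240), the squat at (331,272) and the bobbin at (366,300), with the keeper at (225,222) and the spindle at (216,150).

```bash
cat > h.py <<'E'
import numpy as np, cv2, pickle
def ray(c,uv):
    T=c["world_to_cam"]; R=T[:3,:3]; o=-R.T@T[:3,3]
    d=R.T@np.array([(uv[0]-c["cx"])/c["fx"],(uv[1]-c["cy"])/c["fy"],1]); return o,d/np.linalg.norm(d)
def tri(*cu):
    A=np.zeros((3,3));b=np.zeros(3);rs=[ray(c,u) for c,u in cu]
    for o,d in rs: P=np.eye(3)-np.outer(d,d);A+=P;b+=P@o
    p=np.linalg.solve(A,b); return p,[round(float(np.linalg.norm((np.eye(3)-np.outer(d,d))@(p-o))),1) for o,d in rs]
def onz(c,uv,z):
    o,d=ray(c,uv); return o+d*(z-o[2])/d[2]
def proj(c,p):
    q=c["world_to_cam"]@np.append(p,1); return np.array([c["fx"]*q[0]/q[2]+c["cx"],c["fy"]*q[1]/q[2]+c["cy"]])
E
python3 - <<'E'
from h import *
d=pickle.load(open("c0.pkl","rb"))
S,D=d["scene"],d["side"]
for nm,a,b in [("tip",(324,234),(216,129)),("foot",(320,265),(216,168)),("bobtop",(189,84),(360,294)),("keeper",(289,188),(224,217)),("vase top",(217,151),(295,133)),("sleeve top",(228,125),(291,232)),("squat",(201,117),(328,267)),("jar",(376,264),(174,166))]:
    p,e=tri((S,a),(D,b)); print(nm,p.round(0),e)
def cr(c,x,y,w,h,s): return cv2.resize(c["image"][y:y+h,x:x+w,::-1],(w*s,h*s),interpolation=cv2.INTER_CUBIC)
m=np.vstack([np.hstack([cr(S,150,70,100,75,4),cr(D,270,225,100+25-25,75,4)]),np.hstack([cr(S,270,180,100,100,3),cr(D,180,120,100,100,3),cr(D,330,260,66,100,3)])[:, :800]])
cv2.imwrite("pics/m1.png",m); print(m.shape)
cv2.imwrite("pics/m1.png",m)
E
```

```text
tip [586. 232. 168.] [0.6, 0.6]
foot [581. 234.  53.] [0.8, 0.8]
bobtop [ 510. -368.  113.] [6.6, 6.6]
keeper [487.  27.  39.] [2.2, 2.2]
vase top [654. -14. 229.] [3.4, 3.4]
sleeve top [ 520. -177.  110.] [2.9, 2.9]
squat [ 539. -269.   81.] [6.1, 6.1]
jar [486. 303.  55.] [0.3, 0.3]Traceback (most recent call last):
  File "<stdin>", line 7, in <module>
    return _nx.concatenate(arrs, 0, dtype=dtype, casting=casting)
           ~~~~~~~~~~~~~~~^^^^^^^^^^^^^^^^^^^^^^^^^^^^^^^^^^^^^^^
ValueError: all the input array dimensions except for the concatenation axis must match exactly, but along dimension 1, the array at index 0 has size 800 and the array at index 1 has size 798
```

View pics/wrist0.png

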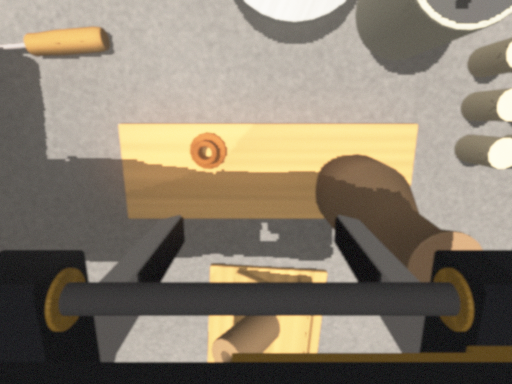

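The wrist view shows the keeper at (208,150) and the vase to the right. Triangulation puts the spindle at about (584,233) with its tip at 168, which matches the text. The bobbin is on the peg at the most negative y, near (510,-368). I'll move over it for a close wrist view.

>>> jog_arm --commands '[{"dx": -1, "dz": -0.3}, {"dx": -1, "dz": -0.3}, {"dx": -1}, {"dx": -1}, {"dx": -1}, {"dx": -1}, {"dx": -1}, {"dx": -1}, {"dx": -1}, {"dx": -0.2}]'

```text
schema error: expected keys dx, dy, dz, ax, ay, az, gripper
```

>>> jog_arm --commands '[{"az": 1, "dy": -0.5}, {"az": 1, "dy": -0.5}, {"az": 1}, {"az": 1}, {"az": 1}, {"az": 1}, {"az": 1}, {"az": 1}, {"az": 1}, {}]'

```text
schema error: expected keys dx, dy, dz, ax, ay, az, gripper
```

>>> jog_arm --commands '[{"dx": -0.8, "ay": 0.7}, {"dx": -0.7, "ay": 0.7}, {"ay": 0.7}, {"ay": 0.7}, {"ay": 0.7}, {}, {}]'

```text
schema error: expected keys dx, dy, dz, ax, ay, az, gripper
```

```bash
python3 - <<'E'
from cell import manip, cams
import cv2, pickle
s=manip.read_state(); print(s["eef_pos"],s["eef_rot"],s["joints"])
c=cams.camera("wrist"); pickle.dump(c,open("w1.pkl","wb")); cv2.imwrite("pics/w1.png",c["image"][:,:,::-1])
E
```

```text
[5.49822257e+02 1.03071906e-03 2.13031711e+02] [-3.14075063e+00 -6.18932737e-05  1.57076153e+00] [-6.66170970e-02  3.00341347e-01  1.52140566e+00  5.91788447e-06
  1.32068992e+00 -6.65837968e-02]
```

View pics/w1.png

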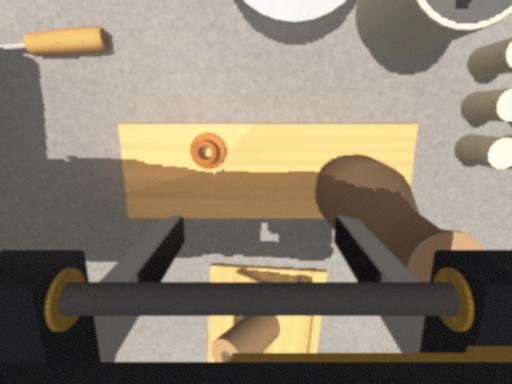

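The arm has not moved, so the view is unchanged with the keeper at (208,150). Every row needs all seven keys.

>>> jog_arm --commands '[{"dx": -1, "dy": 0, "dz": -0.3, "ax": 0, "ay": 0, "az": 0, "gripper": 0}, {"dx": -1, "dy": 0, "dz": -0.3, "ax": 0, "ay": 0, "az": 0, "gripper": 0}, {"dx": -1, "dy": 0, "dz": 0, "ax": 0, "ay": 0, "az": 0, "gripper": 0}, {"dx": -1, "dy": 0, "dz": 0, "ax": 0, "ay": 0, "az": 0, "gripper": 0}, {"dx": -1, "dy": 0, "dz": 0, "ax": 0, "ay": 0, "az": 0, "gripper": 0}, {"dx": -1, "dy": 0, "dz": 0, "ax": 0, "ay": 0, "az": 0, "gripper": 0}, {"dx": -1, "dy": 0, "dz": 0, "ax": 0, "ay": 0, "az": 0, "gripper": 0}, {"dx": -1, "dy": 0, "dz": 0, "ax": 0, "ay": 0, "az": 0, "gripper": 0}, {"dx": -1, "dy": 0, "dz": 0, "ax": 0, "ay": 0, "az": 0, "gripper": 0}, {"dx": -0.2, "dy": 0, "dz": 0, "ax": 0, "ay": 0, "az": 0, "gripper": 0}]'

```text
clock: 1.45
eef_pos: [549.4, -369.9, 236.5]
eef_rot: [-3.141, -0.001, 1.569]
wrist_force: [0.3, -0.8, -0.8]
finger_gap: 94.0
finger_force: 0.0
```

>>> jog_arm --commands '[{"dx": 0, "dy": -0.5, "dz": 0, "ax": 0, "ay": 0, "az": 1, "gripper": 0}, {"dx": 0, "dy": -0.5, "dz": 0, "ax": 0, "ay": 0, "az": 1, "gripper": 0}, {"dx": 0, "dy": 0, "dz": 0, "ax": 0, "ay": 0, "az": 1, "gripper": 0}, {"dx": 0, "dy": 0, "dz": 0, "ax": 0, "ay": 0, "az": 1, "gripper": 0}, {"dx": 0, "dy": 0, "dz": 0, "ax": 0, "ay": 0, "az": 1, "gripper": 0}, {"dx": 0, "dy": 0, "dz": 0, "ax": 0, "ay": 0, "az": 1, "gripper": 0}, {"dx": 0, "dy": 0, "dz": 0, "ax": 0, "ay": 0, "az": 1, "gripper": 0}, {"dx": 0, "dy": 0, "dz": 0, "ax": 0, "ay": 0, "az": 1, "gripper": 0}, {"dx": 0, "dy": 0, "dz": 0, "ax": 0, "ay": 0, "az": 1, "gripper": 0}, {"dx": 0, "dy": 0, "dz": 0, "ax": 0, "ay": 0, "az": 0, "gripper": 0}]'

```text
clock: 2.7
eef_pos: [510.5, -363.8, 237.5]
eef_rot: [-3.141, -0.0, 0.002]
wrist_force: [-0.1, -0.0, -1.1]
finger_gap: 94.1
finger_force: 0.0
```

>>> jog_arm --commands '[{"dx": -0.8, "dy": 0, "dz": 0, "ax": 0, "ay": 0.7, "az": 0, "gripper": 0}, {"dx": -0.7, "dy": 0, "dz": 0, "ax": 0, "ay": 0.7, "az": 0, "gripper": 0}, {"dx": 0, "dy": 0, "dz": 0, "ax": 0, "ay": 0.7, "az": 0, "gripper": 0}, {"dx": 0, "dy": 0, "dz": 0, "ax": 0, "ay": 0.7, "az": 0, "gripper": 0}, {"dx": 0, "dy": 0, "dz": 0, "ax": 0, "ay": 0.7, "az": 0, "gripper": 0}, {"dx": 0, "dy": 0, "dz": 0, "ax": 0, "ay": 0, "az": 0, "gripper": 0}, {"dx": 0, "dy": 0, "dz": 0, "ax": 0, "ay": 0, "az": 0, "gripper": 0}]'

```text
clock: 3.58
eef_pos: [450.8, -364.5, 234.5]
eef_rot: [3.14, -0.609, 0.003]
wrist_force: [0.6, 0.3, -0.5]
finger_gap: 94.0
finger_force: 0.0
```

```bash
python3 - <<'E'
from cell import manip, cams
import cv2, pickle
s=manip.read_state(); print(s["eef_pos"],s["eef_rot"],s["joints"])
c=cams.camera("wrist"); pickle.dump(c,open("w1.pkl","wb")); cv2.imwrite("pics/w1.png",c["image"][:,:,::-1])
E
```

```text
[ 450.78044551 -364.50464193  234.48024955] [ 3.13976496e+00 -6.08824531e-01  3.03167124e-03] [-0.95873791  0.15163183  1.76606772  0.61704044  0.942229    0.31017219]
```

View pics/w1.png

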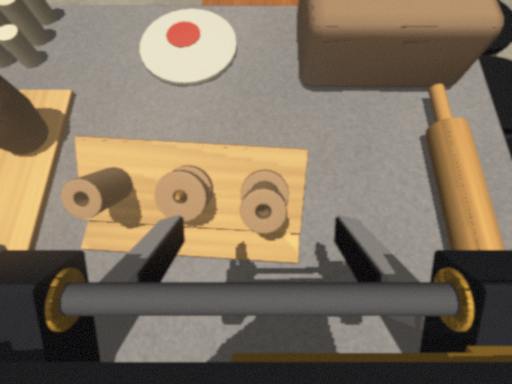

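This view shows the sleeve top at (82,198), the squat at (180,196) and the bobbin's top at (264,210) with its bore. The rack is turned by a few degrees. I'll take a second wrist view after a shift and put zoomed crops in one picture.

>>> jog_arm --commands '[{"dx": -1, "dy": 0, "dz": 0, "ax": 0, "ay": 0, "az": 0, "gripper": 0}, {"dx": -0.2, "dy": 0.5, "dz": 0, "ax": 0, "ay": 0, "az": 0, "gripper": 0}, {"dx": 0, "dy": 0, "dz": 0, "ax": 0, "ay": 0, "az": 0, "gripper": 0}, {"dx": 0, "dy": 0, "dz": 0, "ax": 0, "ay": 0, "az": 0, "gripper": 0}]'

```text
clock: 4.12
eef_pos: [411.9, -384.7, 207.0]
eef_rot: [3.141, -0.611, 0.001]
wrist_force: [-0.4, -0.6, -0.4]
finger_gap: 93.8
finger_force: 0.0
```

```bash
python3 - <<'E'
from cell import manip, cams
import cv2, pickle, numpy as np
s=manip.read_state(); print(s["eef_pos"],s["eef_rot"],s["joints"])
w1=pickle.load(open("w1.pkl","rb")); d=pickle.load(open("c0.pkl","rb"))
c=cams.camera("wrist"); pickle.dump(c,open("w2.pkl","wb")); sc=cams.camera("scene"); si=cams.camera("side"); pickle.dump((sc,si),open("c1.pkl","wb"))
def cr(c,x,y,w,h,s): return cv2.resize(c["image"][y:y+h,x:x+w,::-1],(w*s,h*s),interpolation=cv2.INTER_CUBIC)
m=np.vstack([np.hstack([cr(w1,225,160,80,75,5),cr(c,200,100,80,75,5)]),np.hstack([cr(d["scene"],168,70,40,45,5),cr(d["side"],340,270,60,45,5),cr(d["scene"],270,180,60,45,5)])])
cv2.imwrite("pics/m2.png",m);print(m.shape)
E
```

```text
[ 411.86420057 -384.70278839  206.99267076] [ 3.14091773e+00 -6.10853167e-01  9.13776176e-04] [-1.05302899  0.16640416  1.81825322  0.66476844  0.94040894  0.17413056]
(600, 800, 3)
```

View pics/m2.png

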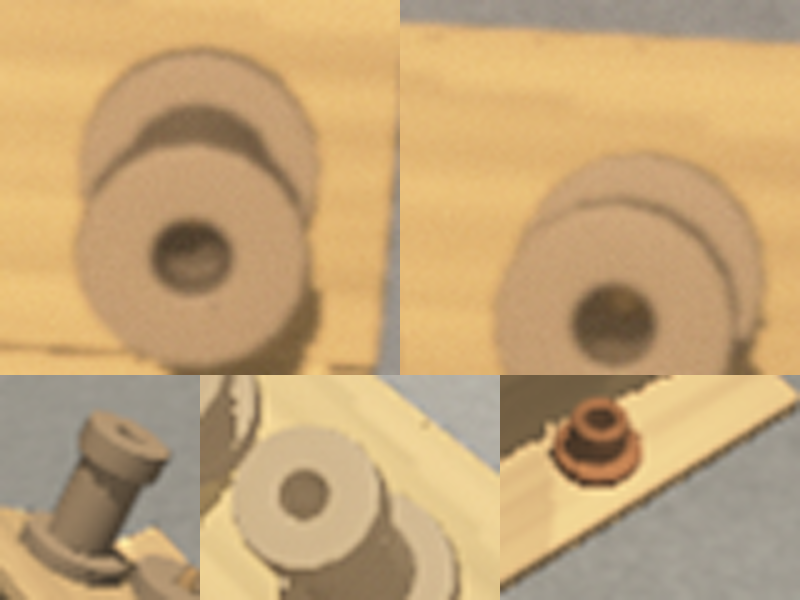

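The crops show bore centres at about (263,211) in wrist view 1, (243,165) in wrist view 2, (194,81) in scene and (361,294) in side. The keeper is at about (290,188) in scene.

```bash
python3 - <<'E'
from h import *
w1=pickle.load(open("w1.pkl","rb"));w2=pickle.load(open("w2.pkl","rb"));d=pickle.load(open("c0.pkl","rb"));S,D=d["scene"],d["side"]
a,b,c,e=(262.9,211.1),(242.5,164.5),(193.3,81.1),(360.5,293.7)
print("w",tri((w1,a),(w2,b)));print("wsd",tri((w2,b),(D,e)));print("all",tri((w1,a),(w2,b),(S,c),(D,e)));print("SD",tri((S,c),(D,e)))
p,_=tri((w1,a),(w2,b),(D,e))
# rack edges: yellow mask -> min area rect corners in w1 view
for w in (w1,w2):
    h=cv2.cvtColor(w["image"],cv2.COLOR_RGB2HSV); m=cv2.inRange(h,(12,70,120),(30,255,255)); m[:120]=0;m[250:]=0
    n,l,st,ce=cv2.connectedComponentsWithStats(m); i=l[225,280] if w is w1 else l[150,290]; print(st[i])
    k=(l==i).astype('uint8'); ct=max(cv2.findContours(k,0,2)[0],key=cv2.contourArea); print(cv2.approxPolyDP(ct,8,True)[:,0].tolist())
# back edge (z unknown, edge horizontal) direction
for z in (0,110,140):
  q=[onz(w1,u,z) for u in ((77,137),(307,150))]; v=q[0]-q[1]; print(z,q[0].round(),q[1].round(),np.linalg.norm(v).round(),np.degrees(np.arctan2(-v[0],v[1])))
q=[onz(w1,u,0) for u in ((84,248),(298,261))]; v=q[0]-q[1]; print(q,np.linalg.norm(v),np.degrees(np.arctan2(-v[0],v[1])))
# axis: bottom flange upper face centre in w1
o,dd=ray(w1,(264.6,193.2)); 
for t in (340,360,380,400):
  x=o+dd*t; ax=p-x; print(t,np.linalg.norm(ax).round(1),(ax/np.linalg.norm(ax)).round(3))
# direct tool-frame error
from scipy.spatial.transform import Rotation as R
E
```

```text
w (array([ 500.69989677, -369.4405772 ,  119.36999118]), [0.1, 0.1])
wsd (array([ 500.15391652, -368.99427934,  118.80122862]), [0.9, 0.9])
all (array([ 500.65580677, -369.41203694,  119.05484073]), [0.1, 0.2, 1.3, 1.6])
SD (array([ 500.45359788, -369.46302592,  118.98120769]), [1.5, 1.5])
[   61   136   247   114 22165]
[[74, 137], [78, 176], [61, 199], [87, 221], [82, 249], [131, 249], [179, 214], [179, 249], [299, 249], [306, 149]]
[   32   120   260   110 22468]
[[34, 141], [36, 161], [68, 187], [61, 215], [284, 227], [291, 120], [54, 120], [55, 131]]
0 [657. -82.   0.] [ 636. -439.    0.] 358.0 -3.418370265393374
110 [ 591. -157.  110.] [ 576. -419.  110.] 263.0 -3.418370265393389
140 [ 573. -178.  140.] [ 559. -414.  140.] 237.0 -3.4183702653933774
[array([ 484.53149328, -128.86509054,    0.        ]), array([ 468.06613495, -418.0589941 ,    0.        ])] 289.6622548436736 -3.2586376339125027
340 36.5 [-0.776  0.071  0.627]
360 54.7 [-0.646  0.055  0.761]
380 73.8 [-0.574  0.047  0.818]
400 93.3 [-0.529  0.041  0.847]
```

Both view pairs agree: top centre (500.6,-369.4,119), where the text implies about 120. The rack yaw is −3.3° and its front edge measures 290 mm, as given. I'll align and approach.

>>> jog_arm --commands '[{"dx": 0, "dy": 0, "dz": 0, "ax": -0.19, "ay": 0, "az": 0.27, "gripper": 0.25}, {"dx": 0.53, "dy": -0.51, "dz": 0.5, "ax": 0, "ay": 0, "az": 0, "gripper": 0.25}, {"dx": 0, "dy": 0, "dz": 1, "ax": 0, "ay": 0, "az": 0, "gripper": 0.25}, {"dx": 0, "dy": 0, "dz": 0, "ax": 0, "ay": 0, "az": 0, "gripper": 0.25}, {"dx": 0, "dy": 0, "dz": 0, "ax": 0, "ay": 0, "az": 0, "gripper": 0.25}, {"dx": 0, "dy": 0, "dz": 0, "ax": 0, "ay": 0, "az": 0, "gripper": 0.25}]'

```text
clock: 5.03
eef_pos: [463.8, -367.7, 170.8]
eef_rot: [3.14, -0.612, -0.057]
wrist_force: [-0.2, -0.5, 0.3]
finger_gap: 70.5
finger_force: 0.0
```

```bash
cat >> h.py <<'E'
from scipy.spatial.transform import Rotation as Rot
def rel(s,p): # point p in the tool frame
    R=Rot.from_euler("xyz",s["eef_rot"]).as_matrix(); return R.T@(np.array(p)-s["eef_pos"]),R
def patch(n,cs,path):
    pass
E
python3 - <<'E'
from h import *; from cell import manip,cams
s=manip.read_state(); r,R=rel(s,(500.6,-369.4,119)); print(s["eef_pos"],r,R[:,2],s["finger_gap"])
E
```

```text
[ 463.75058392 -367.67420653  170.81001257] [ 0.43026232 -0.49435801 63.59800088] [ 0.57343068 -0.03457918 -0.818524  ] 70.46512633660853
```

>>> jog_arm --commands '[{"dx": 0, "dy": 0, "dz": 0.7, "ax": 0, "ay": 0, "az": 0, "gripper": 0.25}, {"dx": 0, "dy": 0, "dz": 0.7, "ax": 0, "ay": 0, "az": 0, "gripper": 0.25}, {"dx": 0, "dy": 0, "dz": 0.69, "ax": 0, "ay": 0, "az": 0, "gripper": 0.25}, {"dx": 0, "dy": 0, "dz": 0, "ax": 0, "ay": 0, "az": 0, "gripper": 0.25}, {"dx": 0, "dy": 0, "dz": 0, "ax": 0, "ay": 0, "az": 0, "gripper": 0.25}]'

```text
clock: 5.65
eef_pos: [511.6, -370.4, 102.4]
eef_rot: [3.14, -0.612, -0.057]
wrist_force: [-0.5, -0.4, 0.7]
finger_gap: 70.1
finger_force: 0.0
```

>>> jog_arm --commands '[{"dx": 0, "dy": 0, "dz": 0, "ax": 0, "ay": 0, "az": 0, "gripper": 1}, {"dx": 0, "dy": 0, "dz": 0, "ax": 0, "ay": 0, "az": 0, "gripper": 1}, {"dx": 0, "dy": 0, "dz": 0, "ax": 0, "ay": 0, "az": 0, "gripper": 1}, {"dx": 0, "dy": 0, "dz": 0, "ax": 0, "ay": 0, "az": 0, "gripper": 1}, {"dx": 0, "dy": 0, "dz": 0, "ax": 0, "ay": 0, "az": 0, "gripper": 1}, {"dx": 0, "dy": 0, "dz": 0, "ax": 0, "ay": 0, "az": 0, "gripper": 1}]' --squeeze 20

```text
clock: 6.4
eef_pos: [512.0, -370.0, 101.6]
eef_rot: [3.141, -0.611, -0.057]
wrist_force: [-5.5, 2.6, 6.0]
finger_gap: 48.4
finger_force: 20.0
```

The jaws stopped at 48.4 mm, which is the 48 mm rim. I'll draw it off along the peg.

>>> jog_arm --commands '[{"dx": 0, "dy": 0, "dz": -0.5, "ax": 0, "ay": 0, "az": 0, "gripper": 1}, {"dx": 0, "dy": 0, "dz": -0.5, "ax": 0, "ay": 0, "az": 0, "gripper": 1}, {"dx": 0, "dy": 0, "dz": -0.5, "ax": 0, "ay": 0, "az": 0, "gripper": 1}, {"dx": 0, "dy": 0, "dz": -0.5, "ax": 0, "ay": 0, "az": 0, "gripper": 1}, {"dx": 0, "dy": 0, "dz": 0, "ax": 0, "ay": 0, "az": 0, "gripper": 1}]'

```text
clock: 7.02
eef_pos: [465.9, -367.6, 167.3]
eef_rot: [3.14, -0.612, -0.057]
wrist_force: [-0.5, -0.1, -2.3]
finger_gap: 48.1
finger_force: 20.0
```

>>> jog_arm --commands '[{"dx": 0, "dy": 0, "dz": -0.6, "ax": 0, "ay": 0, "az": 0, "gripper": 1}, {"dx": 0, "dy": 0, "dz": -0.6, "ax": 0, "ay": 0, "az": 0, "gripper": 1}, {"dx": 0, "dy": 0, "dz": -0.6, "ax": 0, "ay": 0, "az": 0, "gripper": 1}, {"dx": 0, "dy": 0, "dz": -0.6, "ax": 0, "ay": 0, "az": 0, "gripper": 1}, {"dx": 0, "dy": 0, "dz": -0.6, "ax": 0, "ay": 0, "az": 0, "gripper": 1}, {"dx": 0, "dy": 0, "dz": 0, "ax": 0, "ay": 0, "az": 0, "gripper": 1}]'

```text
clock: 7.78
eef_pos: [397.5, -363.7, 265.2]
eef_rot: [3.14, -0.612, -0.057]
wrist_force: [0.6, 0.0, -3.0]
finger_gap: 48.3
finger_force: 20.0
```

>>> jog_arm --commands '[{"dx": 0, "dy": 0, "dz": 0, "ax": 0, "ay": -0.7, "az": 0, "gripper": 1}, {"dx": 0, "dy": 0, "dz": 0, "ax": 0, "ay": -0.7, "az": 0, "gripper": 1}, {"dx": 0, "dy": 0, "dz": 0, "ax": 0, "ay": -0.7, "az": 0, "gripper": 1}, {"dx": 0, "dy": 0, "dz": 0, "ax": 0, "ay": -0.7, "az": 0, "gripper": 1}, {"dx": 0, "dy": 0, "dz": 0, "ax": 0, "ay": -0.7, "az": 0, "gripper": 1}, {"dx": 0, "dy": 0, "dz": -0.6, "ax": 0, "ay": 0, "az": -0.33, "gripper": 1}, {"dx": 0, "dy": 0, "dz": 0, "ax": 0, "ay": 0, "az": 0, "gripper": 1}, {"dx": 0, "dy": 0, "dz": 0, "ax": 0, "ay": 0, "az": 0, "gripper": 1}]'

```text
clock: 8.78
eef_pos: [397.5, -363.0, 287.1]
eef_rot: [-3.14, 0.001, -0.001]
wrist_force: [-0.5, -0.3, -2.1]
finger_gap: 48.4
finger_force: 20.0
```

>>> jog_arm --commands '[{"dx": 0.2, "dy": -0.8, "dz": 0, "ax": 0, "ay": 0, "az": 0, "gripper": 1}, {"dx": 0.2, "dy": -0.8, "dz": 0, "ax": 0, "ay": 0, "az": 0, "gripper": 1}, {"dx": 0.2, "dy": -0.8, "dz": 0, "ax": 0, "ay": 0, "az": 0, "gripper": 1}, {"dx": 0.2, "dy": -0.8, "dz": 0, "ax": 0, "ay": 0, "az": 0, "gripper": 1}, {"dx": 0.2, "dy": -0.8, "dz": 0, "ax": 0, "ay": 0, "az": 0, "gripper": 1}, {"dx": 0.2, "dy": -0.8, "dz": 0, "ax": 0, "ay": 0, "az": 0, "gripper": 1}, {"dx": 0.2, "dy": -0.8, "dz": 0, "ax": 0, "ay": 0, "az": 0, "gripper": 1}, {"dx": 0.2, "dy": -0.8, "dz": 0, "ax": 0, "ay": 0, "az": 0, "gripper": 1}, {"dx": 0.2, "dy": -0.8, "dz": 0, "ax": 0, "ay": 0, "az": 0, "gripper": 1}, {"dx": 0, "dy": 0, "dz": 0, "ax": 0, "ay": 0, "az": 0, "gripper": 1}]'

```text
clock: 10.02
eef_pos: [469.4, -73.7, 287.7]
eef_rot: [-3.141, 0.001, 0.001]
wrist_force: [-0.3, -0.4, -2.1]
finger_gap: 48.3
finger_force: 20.0
```

```bash
python3 - <<'E'
from cell import cams
import pickle; pickle.dump(cams.camera("wrist"),open("w3.pkl","wb"))
E
```

>>> jog_arm --commands '[{"dx": 0.2, "dy": -0.8, "dz": 0, "ax": 0, "ay": 0, "az": 0, "gripper": 1}, {"dx": 0.2, "dy": -0.8, "dz": 0, "ax": 0, "ay": 0, "az": 0, "gripper": 1}, {"dx": 0.2, "dy": -0.8, "dz": 0, "ax": 0, "ay": 0, "az": 0, "gripper": 1}, {"dx": 0.2, "dy": -0.8, "dz": 0, "ax": 0, "ay": 0, "az": 0, "gripper": 1}, {"dx": 0.2, "dy": -0.8, "dz": 0, "ax": 0, "ay": 0, "az": 0, "gripper": 1}, {"dx": 0.2, "dy": -0.8, "dz": 0, "ax": 0, "ay": 0, "az": 0, "gripper": 1}, {"dx": 0, "dy": -0.8, "dz": 0, "ax": 0, "ay": 0, "az": 0, "gripper": 1}, {"dx": 0, "dy": 0, "dz": 0, "ax": 0, "ay": 0, "az": 0, "gripper": 1}, {"dx": 0, "dy": 0, "dz": 0, "ax": 0, "ay": 0, "az": 0, "gripper": 1}]'

```text
clock: 11.2
eef_pos: [517.5, 147.7, 288.4]
eef_rot: [3.141, 0.001, -0.001]
wrist_force: [-0.4, -0.4, -2.1]
finger_gap: 48.2
finger_force: 20.0
```

```bash
python3 - <<'E'
from cell import cams,manip
from h import *
s=manip.read_state();print(s["eef_pos"])
w4=cams.camera("wrist");pickle.dump(w4,open("w4.pkl","wb"));w3=pickle.load(open("w3.pkl","rb"));sc,si=pickle.load(open("c1.pkl","rb"))
for n,w in(("w3",w3),("w4",w4)): print(n,"keeper",proj(w,(487,27,40)),"tip",proj(w,(585,233,170)),"foot",proj(w,(585,233,60)))
def cr(c,x,y,w,h,s): return cv2.resize(c["image"][y:y+h,x:x+w,::-1],(w*s,h*s),interpolation=cv2.INTER_CUBIC)
m=np.vstack([np.hstack([cv2.resize(w["image"][:,:,::-1],(400,300)) for w in (w3,w4)]),np.hstack([cr(sc,270,180,100,75,4),cr(si,170,120,100,75,4)])])
cv2.imwrite("pics/m3.png",m)
E
```

```text
[517.47867365 147.67234789 288.35275856]
w3 keeper [184.89161303 153.70741697] tip [-89.88015111  60.23478862] foot [ 9.25338752 75.84741342]
w4 keeper [343.37655269 187.7667218 ] tip [165.32082868 117.14800972] foot [190.91102774 116.62444375]
```

View pics/m3.png

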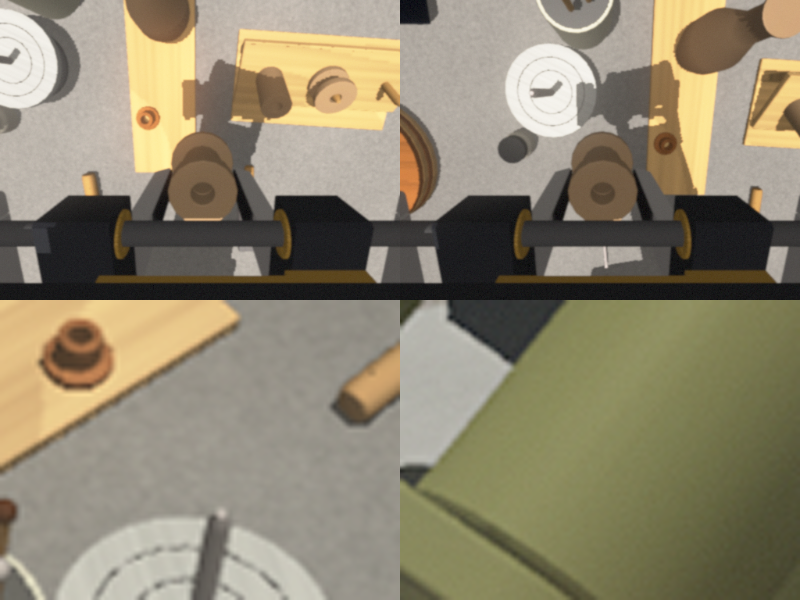

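The mosaic shows the disc and spindle around (548,90) in the second wrist view, the keeper at (148,118) in the first, and the bobbin held straight with its bore near (602,192). Now the fits.

```bash
python3 - <<'E'
from h import *
w3,w4=[pickle.load(open(f"w{i}.pkl","rb")) for i in(3,4)];d=pickle.load(open("c0.pkl","rb"));S,D,W=d["scene"],d["side"],d["wrist"]
# disc in w4
h=cv2.cvtColor(w4["image"],cv2.COLOR_RGB2HSV); m=cv2.inRange(h,(0,0,175),(180,40,255))
n,l,st,ce=cv2.connectedComponentsWithStats(m)
c4=[i for i in range(1,n) if st[i,4]>3000 and 100<ce[i][0]<280]; print(st[c4],ce[c4])
ct=max(cv2.findContours((l==c4[0]).astype('uint8'),0,2)[0],key=cv2.contourArea)
el=cv2.fitEllipse(cv2.convexHull(ct)); print(el)
print("disc ctr z60",onz(w4,el[0],60), "r", [np.linalg.norm(onz(w4,p,60)-onz(w4,el[0],60)).round(1) for p in cv2.convexHull(ct)[::6,0].astype(float)])
# keeper orange masks
ks={}
for nme,c,pos in(("w3",w3,(185,154)),("W",W,(208,150)),("S",S,(289,190)),("D",D,(225,222))):
    h=cv2.cvtColor(c["image"],cv2.COLOR_RGB2HSV); m=cv2.inRange(h,(3,110,60),(14,255,255))
    k=np.zeros_like(m);x,y=pos;k[y-25:y+25,x-25:x+25]=m[y-25:y+25,x-25:x+25]
    ct=np.vstack(cv2.findContours(k,0,2)[0]); el=cv2.fitEllipse(cv2.convexHull(ct)); print(nme,el,cv2.countNonZero(k)); ks[nme]=el[0]
for z in(12,16,20): print(z,[onz(c,ks[q],z).round(1) for q,c in(("w3",w3),("W",W))])
print("keeper tri",tri((w3,ks["w3"]),(W,ks["W"])),tri((w3,ks["w3"]),(W,ks["W"]),(D,ks["D"]),(S,ks["S"])))
def cr(c,x,y,w,h,s): return cv2.resize(c["image"][y:y+h,x:x+w,::-1],(w*s,h*s),interpolation=cv2.INTER_CUBIC)
m=np.vstack([np.hstack([cr(w4,140,80,100,75,4),cr(w4,210,200,100,75,4)]),np.hstack([cr(w3,160,130,50,75,4),cr(W,180,120,50,75,4),cr(S,300,225,50,75,4),cr(D,190,118,50,75,4)])])
cv2.imwrite("pics/m4.png",m)
E
```

```text
[[    0     0   276   259 37531]] [[129.44952173 108.34414218]]
((147.88949584960938, 96.02344512939453), (297.2547912597656, 314.5885314941406), 177.02078247070312)
disc ctr z60 [610.10381513 285.50337118  60.        ] r [np.float64(187.1), np.float64(212.7), np.float64(151.6)]
w3 ((189.333740234375, 150.71688842773438), (28.053203582763672, 28.57310676574707), 144.70217895507812) 594
W ((208.06117248535156, 150.3197021484375), (33.73796463012695, 35.059608459472656), 113.99645233154297) 799
S ((289.08856201171875, 193.15467834472656), (16.395612716674805, 17.532958984375), 7.968162536621094) 227
D ((225.17660522460938, 223.16290283203125), (15.80856704711914, 18.514137268066406), 63.768436431884766) 110
12 [array([487.9,  27. ,  12. ]), array([487.7,  26.7,  12. ])]
16 [array([488.4,  26.1,  16. ]), array([488.4,  27.2,  16. ])]
20 [array([488.8,  25.2,  20. ]), array([489. ,  27.6,  20. ])]
keeper tri (array([487.93521603,  26.83674119,  12.91524555]), [0.1, 0.1]) (array([488.62874115,  27.11402091,  20.56825034]), [2.0, 0.8, 1.3, 0.5])
```

View pics/m4.png

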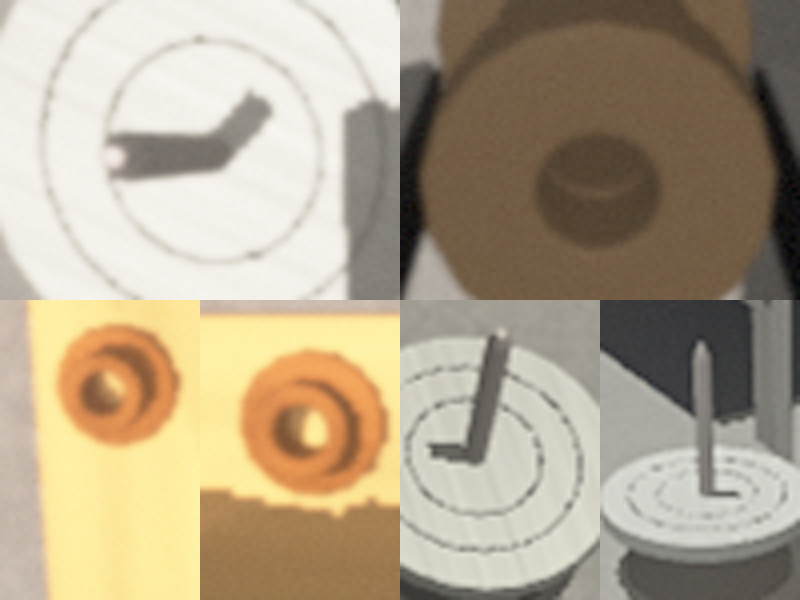

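In this mosaic the spindle tip is at w4 (168.6,118.9), with the head's inner ring centred at (193.1,117.2) and the held bore at (259.2,247.4). In scene the tip is at (324.6,232.9) and the ring at (318,264). In side they are at (214.9,128.9) and (216.1,165.6).

```bash
python3 - <<'E'
from h import *
from cell import manip
w4=pickle.load(open("w4.pkl","rb"));d=pickle.load(open("c0.pkl","rb"));S,D=d["scene"],d["side"]; s=manip.read_state()
t=[(w4,(168.6,118.9)),(S,(324.6,232.9)),(D,(214.9,128.9))];f=[(w4,(193.1,117.2)),(S,(318,264)),(D,(216.1,165.6))]
for a in(t,f): print(tri(*a),tri(a[0],a[1]),tri(a[0],a[2]),tri(a[1],a[2]))
print("w4 tip@168",onz(*t[0],168),"foot@60",onz(*f[0],60))
p=s["eef_pos"];print(p,s["eef_rot"]); print("bore@top",onz(w4,(259.2,247.35),p[2]+20), "off",(onz(w4,(259.2,247.35),p[2]+20)-p)[:2])
E
```

```text
(array([583.30632586, 231.21039057, 169.06717976]), [0.8, 1.2, 1.7]) (array([583.55204418, 230.67562533, 167.50084305]), [0.2, 0.2]) (array([582.54396806, 230.6851273 , 170.06296629]), [1.1, 1.1]) (array([583.51375617, 231.94692984, 169.28182939]), [1.3, 1.3])
(array([583.78929351, 231.86282461,  58.91815925]), [1.4, 1.2, 2.2]) (array([584.12772854, 231.07845067,  56.60997755]), [0.2, 0.2]) (array([582.91884669, 231.09947184,  60.26308884]), [1.6, 1.6]) (array([583.80133174, 232.88445376,  59.0998832 ]), [1.6, 1.6])
w4 tip@168 [583.40319192 230.66293546 168.        ] foot@60 [584.28643993 230.25300943  60.        ]
[517.50027919 147.52837249 288.50981852] [ 3.14120569e+00  3.33659157e-04 -1.32030737e-03]
bore@top [518.16980025 146.86876793 308.50981852] off [ 0.66952106 -0.65960456]
```

The spindle is at (583.5,231), with its tip near 169 and its foot at 59. These agree across the three views and with the text. I'll move over it.

>>> jog_arm --commands '[{"dx": 0.55, "dy": -0.7, "dz": 0, "ax": 0, "ay": 0, "az": 0, "gripper": 1}, {"dx": 0.55, "dy": -0.7, "dz": 0, "ax": 0, "ay": 0, "az": 0, "gripper": 1}, {"dx": 0.54, "dy": -0.69, "dz": 0, "ax": 0, "ay": 0, "az": 0, "gripper": 1}, {"dx": 0, "dy": 0, "dz": 0.6, "ax": 0, "ay": 0, "az": 0, "gripper": 1}, {"dx": 0, "dy": 0, "dz": 0.6, "ax": 0, "ay": 0, "az": 0, "gripper": 1}, {"dx": 0, "dy": 0, "dz": 0, "ax": 0, "ay": 0, "az": 0, "gripper": 1}, {"dx": 0, "dy": 0, "dz": 0, "ax": 0, "ay": 0, "az": 0, "gripper": 1}, {"dx": 0, "dy": 0, "dz": 0, "ax": 0, "ay": 0, "az": 0, "gripper": 1}]'

```text
clock: 12.25
eef_pos: [583.4, 232.1, 242.1]
eef_rot: [-3.141, -0.002, -0.0]
wrist_force: [-0.5, 0.1, -1.0]
finger_gap: 48.2
finger_force: 20.0
```

```bash
python3 - <<'E'
from h import *
from cell import cams
S=cams.camera("scene");D=cams.camera("side");W=cams.camera("wrist")
def cr(c,x,y,w,h,s): return cv2.resize(c["image"][y:y+h,x:x+w,::-1],(w*s,h*s),interpolation=cv2.INTER_CUBIC)
print(proj(S,(583.5,231,170)),proj(D,(583.5,231,170)))
cv2.imwrite("pics/m5.png",np.vstack([np.hstack([cr(S,275,180,100,75,4),cr(D,170,90,100,75,4)]),np.hstack([cr(W,156,160,200,150,2),cr(W,0,0,200,150,2)])]))
E
```

```text
[325.01103593 232.22621251] [215.5522085  128.87306546]
```

View pics/m5.png

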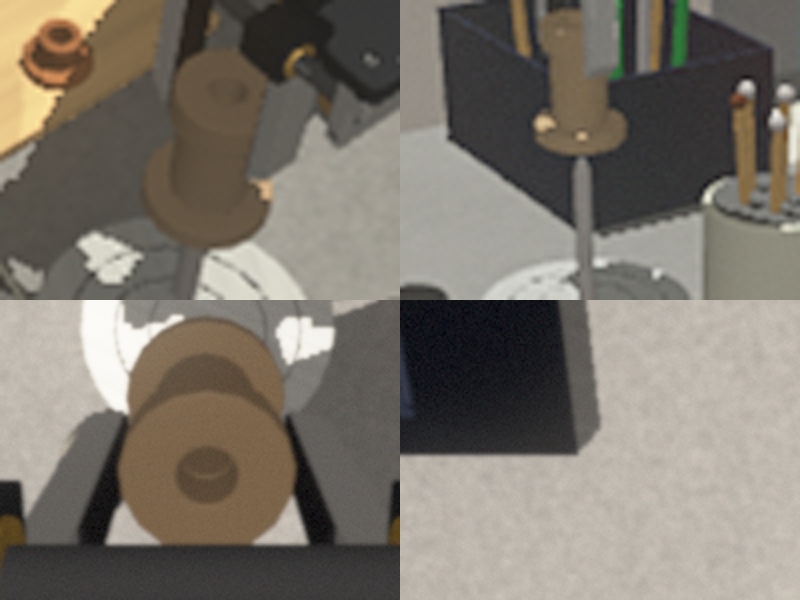

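Side view: the bobbin hangs upright with its flange centred at x≈581 and the spindle at x≈583 in the crop, so it is aligned to about 1 mm. I'll lower it gently, trimming 0.8 mm in y.

>>> jog_arm --commands '[{"dx": 0, "dy": 0.02, "dz": 0.15, "ax": 0, "ay": 0, "az": 0, "gripper": 1}, {"dx": 0, "dy": 0, "dz": 0.15, "ax": 0, "ay": 0, "az": 0, "gripper": 1}, {"dx": 0, "dy": 0, "dz": 0.15, "ax": 0, "ay": 0, "az": 0, "gripper": 1}, {"dx": 0, "dy": 0, "dz": 0.15, "ax": 0, "ay": 0, "az": 0, "gripper": 1}, {"dx": 0, "dy": 0, "dz": 0, "ax": 0, "ay": 0, "az": 0, "gripper": 1}]'

```text
clock: 13.02
eef_pos: [582.8, 231.4, 216.1]
eef_rot: [3.141, 0.001, -0.0]
wrist_force: [-0.5, 0.4, -2.4]
finger_gap: 48.1
finger_force: 20.0
```

>>> jog_arm --commands '[{"dx": 0, "dy": 0, "dz": 0.15, "ax": 0, "ay": 0, "az": 0, "gripper": 1}, {"dx": 0, "dy": 0, "dz": 0.15, "ax": 0, "ay": 0, "az": 0, "gripper": 1}, {"dx": 0, "dy": 0, "dz": 0, "ax": 0, "ay": 0, "az": 0, "gripper": 1}, {"dx": 0, "dy": 0, "dz": 0, "ax": 0, "ay": 0, "az": 0, "gripper": 1}]'

```text
clock: 13.52
eef_pos: [583.1, 231.5, 204.9]
eef_rot: [3.142, -0.0, -0.0]
wrist_force: [-0.4, -0.5, -2.0]
finger_gap: 48.4
finger_force: 20.0
```

It is threaded with no side force.

>>> jog_arm --commands '[{"dx": 0, "dy": 0, "dz": 0.2, "ax": 0, "ay": 0, "az": 0, "gripper": 1}, {"dx": 0, "dy": 0, "dz": 0.2, "ax": 0, "ay": 0, "az": 0, "gripper": 1}, {"dx": 0, "dy": 0, "dz": 0.2, "ax": 0, "ay": 0, "az": 0, "gripper": 1}, {"dx": 0, "dy": 0, "dz": 0.2, "ax": 0, "ay": 0, "az": 0, "gripper": 1}, {"dx": 0, "dy": 0, "dz": 0.2, "ax": 0, "ay": 0, "az": 0, "gripper": 1}, {"dx": 0, "dy": 0, "dz": 0.2, "ax": 0, "ay": 0, "az": 0, "gripper": 1}, {"dx": 0, "dy": 0, "dz": 0.2, "ax": 0, "ay": 0, "az": 0, "gripper": 1}, {"dx": 0, "dy": 0, "dz": 0.2, "ax": 0, "ay": 0, "az": 0, "gripper": 1}, {"dx": 0, "dy": 0, "dz": 0.2, "ax": 0, "ay": 0, "az": 0, "gripper": 1}, {"dx": 0, "dy": 0, "dz": 0, "ax": 0, "ay": 0, "az": 0, "gripper": 1}]'

```text
clock: 14.78
eef_pos: [582.7, 231.4, 132.0]
eef_rot: [3.141, 0.001, -0.0]
wrist_force: [0.7, 0.4, -2.3]
finger_gap: 48.3
finger_force: 20.0
```

>>> jog_arm --commands '[{"dx": 0, "dy": 0, "dz": 0.05, "ax": 0, "ay": 0, "az": 0, "gripper": 1}, {"dx": 0, "dy": 0, "dz": 0.05, "ax": 0, "ay": 0, "az": 0, "gripper": 1}, {"dx": 0, "dy": 0, "dz": 0, "ax": 0, "ay": 0, "az": 0, "gripper": 1}]'

```text
clock: 15.15
eef_pos: [583.0, 231.5, 128.7]
eef_rot: [3.141, 0.0, -0.0]
wrist_force: [-0.7, -0.3, -2.7]
finger_gap: 47.7
finger_force: 20.0
```

>>> jog_arm --commands '[{"dx": 0, "dy": 0, "dz": 0.05, "ax": 0, "ay": 0, "az": 0, "gripper": 1}, {"dx": 0, "dy": 0, "dz": 0.05, "ax": 0, "ay": 0, "az": 0, "gripper": 1}, {"dx": 0, "dy": 0, "dz": 0, "ax": 0, "ay": 0, "az": 0, "gripper": 1}]'

```text
clock: 15.52
eef_pos: [582.9, 231.5, 124.5]
eef_rot: [3.141, 0.0, -0.0]
wrist_force: [0.6, 0.1, -2.0]
finger_gap: 48.0
finger_force: 20.0
```

Expected seating is at TCP z≈120, so I'll go on in 1 mm steps until there is an upward force.

>>> jog_arm --commands '[{"dx": 0, "dy": 0, "dz": 0.03, "ax": 0, "ay": 0, "az": 0, "gripper": 1}, {"dx": 0, "dy": 0, "dz": 0.03, "ax": 0, "ay": 0, "az": 0, "gripper": 1}, {"dx": 0, "dy": 0, "dz": 0, "ax": 0, "ay": 0, "az": 0, "gripper": 1}]'

```text
clock: 15.9
eef_pos: [583.0, 231.5, 122.3]
eef_rot: [3.141, 0.0, -0.0]
wrist_force: [-0.2, 0.3, -3.0]
finger_gap: 47.9
finger_force: 20.0
```

>>> jog_arm --commands '[{"dx": 0, "dy": 0, "dz": 0.03, "ax": 0, "ay": 0, "az": 0, "gripper": 1}, {"dx": 0, "dy": 0, "dz": 0, "ax": 0, "ay": 0, "az": 0, "gripper": 1}]'

```text
clock: 16.15
eef_pos: [583.0, 231.5, 121.1]
eef_rot: [3.141, 0.0, -0.0]
wrist_force: [-0.9, 0.8, -2.5]
finger_gap: 48.4
finger_force: 20.0
```

>>> jog_arm --commands '[{"dx": 0, "dy": 0, "dz": 0.03, "ax": 0, "ay": 0, "az": 0, "gripper": 1}, {"dx": 0, "dy": 0, "dz": 0, "ax": 0, "ay": 0, "az": 0, "gripper": 1}]'

```text
clock: 16.4
eef_pos: [583.0, 231.5, 119.9]
eef_rot: [3.141, 0.0, -0.0]
wrist_force: [-0.2, 0.4, -2.3]
finger_gap: 48.3
finger_force: 20.0
```

>>> jog_arm --commands '[{"dx": 0, "dy": 0, "dz": 0.03, "ax": 0, "ay": 0, "az": 0, "gripper": 1}, {"dx": 0, "dy": 0, "dz": 0, "ax": 0, "ay": 0, "az": 0, "gripper": 1}]'

```text
clock: 16.65
eef_pos: [583.1, 231.5, 118.8]
eef_rot: [3.141, -0.0, -0.0]
wrist_force: [0.0, -0.8, -1.3]
finger_gap: 48.3
finger_force: 20.0
```

>>> jog_arm --commands '[{"dx": 0, "dy": 0, "dz": 0.02, "ax": 0, "ay": 0, "az": 0, "gripper": 1}, {"dx": 0, "dy": 0, "dz": 0, "ax": 0, "ay": 0, "az": 0, "gripper": 1}]'

```text
clock: 16.9
eef_pos: [583.3, 231.6, 118.7]
eef_rot: [-3.141, -0.001, 0.0]
wrist_force: [-1.4, 0.2, 5.2]
finger_gap: 48.2
finger_force: 20.0
```

The bobbin seated at TCP 118.7 with a +5 N reaction. I'll release, rise and head for the keeper.

>>> jog_arm --commands '[{"dx": 0, "dy": 0, "dz": 0, "ax": 0, "ay": 0, "az": 0, "gripper": 0.2}, {"dx": 0, "dy": 0, "dz": 0, "ax": 0, "ay": 0, "az": 0, "gripper": 0.2}, {"dx": 0, "dy": 0, "dz": 0, "ax": 0, "ay": 0, "az": 0, "gripper": 0.2}, {"dx": 0, "dy": 0, "dz": 0, "ax": 0, "ay": 0, "az": 0, "gripper": 0.2}, {"dx": 0, "dy": 0, "dz": 0, "ax": 0, "ay": 0, "az": 0, "gripper": 0.2}]'

```text
clock: 17.52
eef_pos: [583.0, 231.5, 117.9]
eef_rot: [3.141, 0.0, -0.0]
wrist_force: [-0.3, 0.1, 0.3]
finger_gap: 75.4
finger_force: 0.0
```

>>> jog_arm --commands '[{"dx": 0, "dy": 0, "dz": -0.4, "ax": 0, "ay": 0, "az": 0, "gripper": 0.2}, {"dx": 0, "dy": 0, "dz": -0.6, "ax": 0, "ay": 0, "az": 0, "gripper": 0.2}, {"dx": 0, "dy": 0, "dz": -1, "ax": 0, "ay": 0, "az": 0, "gripper": 0.2}, {"dx": 0, "dy": 0, "dz": -1, "ax": 0, "ay": 0, "az": 0, "gripper": 0.2}, {"dx": -0.4, "dy": 0.85, "dz": 0, "ax": 0, "ay": 0, "az": 0, "gripper": 0.2}, {"dx": -0.4, "dy": 0.85, "dz": 0, "ax": 0, "ay": 0, "az": 0, "gripper": 0.2}, {"dx": -0.4, "dy": 0.85, "dz": 0, "ax": 0, "ay": 0, "az": 0, "gripper": 0.2}, {"dx": -0.4, "dy": 0.85, "dz": 0, "ax": 0, "ay": 0, "az": 0, "gripper": 0.2}, {"dx": -0.4, "dy": 0.85, "dz": 0, "ax": 0, "ay": 0, "az": 0, "gripper": 0.2}, {"dx": -0.38, "dy": 0.86, "dz": 0, "ax": 0, "ay": 0, "az": 0, "gripper": 0.2}]'

```text
clock: 18.77
eef_pos: [487.3, 26.1, 239.3]
eef_rot: [3.141, -0.002, 0.0]
wrist_force: [0.3, 0.3, 0.1]
finger_gap: 75.1
finger_force: 0.0
```

>>> jog_arm --commands '[{"dx": 0, "dy": 0, "dz": 1, "ax": 0, "ay": 0, "az": 0, "gripper": 0.2}, {"dx": 0, "dy": 0, "dz": 1, "ax": 0, "ay": 0, "az": 0, "gripper": 0.2}, {"dx": 0, "dy": 0, "dz": 0.5, "ax": 0, "ay": 0, "az": 0, "gripper": 0.2}, {"dx": 0, "dy": 0, "dz": 0, "ax": 0, "ay": 0, "az": 0, "gripper": 0.2}, {"dx": 0, "dy": 0, "dz": 0, "ax": 0, "ay": 0, "az": 0, "gripper": 0.2}]'

```text
clock: 19.4
eef_pos: [488.5, 27.1, 139.6]
eef_rot: [3.141, -0.002, 0.0]
wrist_force: [-0.4, 0.9, 0.0]
finger_gap: 75.3
finger_force: 0.0
```

```bash
python3 - <<'E'
from h import *
from cell import cams,manip
s=manip.read_state();print(s["eef_pos"],s["eef_rot"])
W=cams.camera("wrist");S=cams.camera("scene");D=cams.camera("side");pickle.dump((W,S,D),open("k.pkl","wb"))
x,y=proj(W,(488,27,25)).astype(int);print(x,y)
h=cv2.cvtColor(W["image"],cv2.COLOR_RGB2HSV);m=cv2.inRange(h,(3,110,30),(14,255,255));k=np.zeros_like(m);k[y-50:y+50,x-50:x+50]=m[y-50:y+50,x-50:x+50]
ct=np.vstack(cv2.findContours(k,0,2)[0]);el=cv2.fitEllipse(cv2.convexHull(ct));print(el,cv2.countNonZero(k));print(onz(W,el[0],18))
def cr(c,x,y,w,h,s): return cv2.resize(c["image"][y:y+h,x:x+w,::-1],(w*s,h*s),interpolation=cv2.INTER_CUBIC)
cv2.imwrite("pics/m6.png",np.vstack([np.hstack([cr(S,275,200,100,75,4),cr(D,170,110,100,75,4)]),np.hstack([cr(W,max(x-50,0),y-40,100,75,4),cr(D,130,150,200,150,2)])]))
E
```

```text
[488.46461216  27.09969572 139.58103308] [ 3.14142672e+00 -2.02829922e-03  2.20861497e-05]
258 189
((258.0408020019531, 187.40370178222656), (41.658836364746094, 42.85099792480469), 129.73382568359375) 1269
[488.88455937  27.06879879  18.        ]
```

View pics/m6.png

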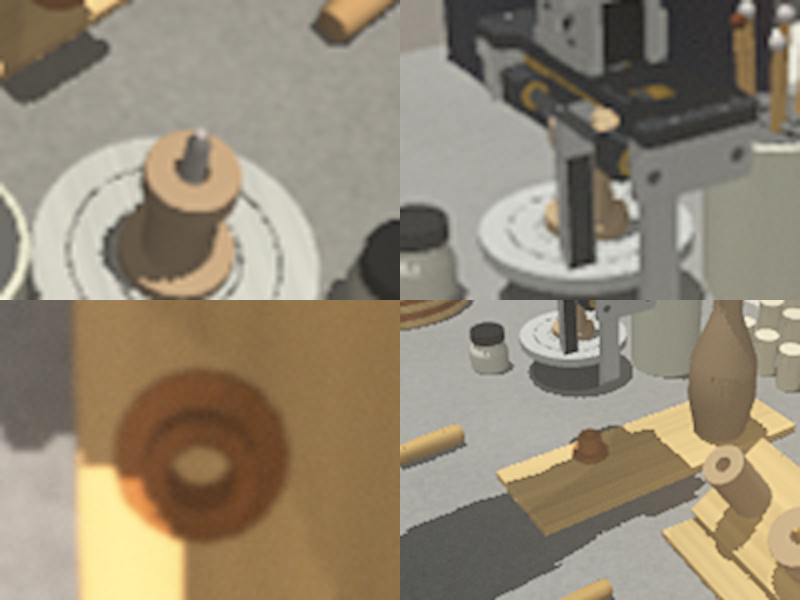

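The picture shows the bobbin seated upright on the head with the spindle through it. The keeper is centred under the tool at (488.8,27.1). I'll lower to its neck.

>>> jog_arm --commands '[{"dx": 0.01, "dy": 0, "dz": 0.8, "ax": 0, "ay": 0, "az": 0, "gripper": 0.4}, {"dx": 0, "dy": 0, "dz": 0.8, "ax": 0, "ay": 0, "az": 0, "gripper": 0.4}, {"dx": 0, "dy": 0, "dz": 0.6, "ax": 0, "ay": 0, "az": 0, "gripper": 0.4}, {"dx": 0, "dy": 0, "dz": 0.25, "ax": 0, "ay": 0, "az": 0, "gripper": 0.4}, {"dx": 0, "dy": 0, "dz": 0.25, "ax": 0, "ay": 0, "az": 0, "gripper": 0.4}, {"dx": 0, "dy": 0, "dz": 0, "ax": 0, "ay": 0, "az": 0, "gripper": 0.4}, {"dx": 0, "dy": 0, "dz": 0, "ax": 0, "ay": 0, "az": 0, "gripper": 0.4}]' --squeeze 10

```text
clock: 20.42
eef_pos: [488.6, 27.1, 30.7]
eef_rot: [3.141, -0.001, 0.0]
wrist_force: [-0.1, 0.2, 1.1]
finger_gap: 56.3
finger_force: 0.0
```

>>> jog_arm --commands '[{"dx": 0, "dy": 0, "dz": 0, "ax": 0, "ay": 0, "az": 0, "gripper": 1}, {"dx": 0, "dy": 0, "dz": 0, "ax": 0, "ay": 0, "az": 0, "gripper": 1}, {"dx": 0, "dy": 0, "dz": 0, "ax": 0, "ay": 0, "az": 0, "gripper": 1}, {"dx": 0, "dy": 0, "dz": 0, "ax": 0, "ay": 0, "az": 0, "gripper": 1}, {"dx": 0, "dy": 0, "dz": 0, "ax": 0, "ay": 0, "az": 0, "gripper": 1}, {"dx": 0, "dy": 0, "dz": 0, "ax": 0, "ay": 0, "az": 0, "gripper": 1}]' --squeeze 10

```text
clock: 21.18
eef_pos: [488.3, 27.1, 30.1]
eef_rot: [3.141, -0.0, -0.0]
wrist_force: [-0.6, 0.1, 1.9]
finger_gap: 28.6
finger_force: 10.0
```

The jaws stopped at 28.6 mm on the 28 mm neck. I'll lift and carry it to the spindle.

>>> jog_arm --commands '[{"dx": 0, "dy": 0, "dz": -0.5, "ax": 0, "ay": 0, "az": 0, "gripper": 1}, {"dx": 0, "dy": 0, "dz": -0.9, "ax": 0, "ay": 0, "az": 0, "gripper": 1}, {"dx": 0, "dy": 0, "dz": -0.9, "ax": 0, "ay": 0, "az": 0, "gripper": 1}, {"dx": 0, "dy": 0, "dz": -0.9, "ax": 0, "ay": 0, "az": 0, "gripper": 1}, {"dx": 0, "dy": 0, "dz": -0.9, "ax": 0, "ay": 0, "az": 0, "gripper": 1}, {"dx": 0, "dy": 0, "dz": -0.9, "ax": 0, "ay": 0, "az": 0, "gripper": 1}, {"dx": 0, "dy": 0, "dz": 0, "ax": 0, "ay": 0, "az": 0, "gripper": 1}]'

```text
clock: 22.05
eef_pos: [489.0, 27.1, 232.2]
eef_rot: [3.141, -0.004, 0.0]
wrist_force: [0.2, -0.5, -1.0]
finger_gap: 28.4
finger_force: 10.0
```

>>> jog_arm --commands '[{"dx": 0.3, "dy": -0.64, "dz": 0, "ax": 0, "ay": 0, "az": 0, "gripper": 1}, {"dx": 0.3, "dy": -0.64, "dz": 0, "ax": 0, "ay": 0, "az": 0, "gripper": 1}, {"dx": 0.3, "dy": -0.64, "dz": 0, "ax": 0, "ay": 0, "az": 0, "gripper": 1}, {"dx": 0.3, "dy": -0.64, "dz": 0, "ax": 0, "ay": 0, "az": 0, "gripper": 1}, {"dx": 0.3, "dy": -0.64, "dz": 0, "ax": 0, "ay": 0, "az": 0, "gripper": 1}, {"dx": 0.3, "dy": -0.64, "dz": 0, "ax": 0, "ay": 0, "az": 0, "gripper": 1}, {"dx": 0.3, "dy": -0.64, "dz": 0, "ax": 0, "ay": 0, "az": 0, "gripper": 1}, {"dx": 0.26, "dy": -0.63, "dz": 0, "ax": 0, "ay": 0, "az": 0, "gripper": 1}, {"dx": 0, "dy": 0, "dz": 0.5, "ax": 0, "ay": 0, "az": 0, "gripper": 1}, {"dx": 0, "dy": 0, "dz": 0, "ax": 0, "ay": 0, "az": 0, "gripper": 1}]'

```text
clock: 23.3
eef_pos: [581.7, 231.4, 207.1]
eef_rot: [3.14, 0.005, 0.0]
wrist_force: [-0.2, -0.1, 0.6]
finger_gap: 28.1
finger_force: 10.0
```

>>> jog_arm --commands '[{"dx": 0, "dy": 0, "dz": 0, "ax": 0, "ay": 0, "az": 0, "gripper": 1}, {"dx": 0, "dy": 0, "dz": 0, "ax": 0, "ay": 0, "az": 0, "gripper": 1}]'

```text
clock: 23.55
eef_pos: [582.8, 231.3, 210.6]
eef_rot: [-3.141, -0.001, -0.0]
wrist_force: [0.1, -0.2, 0.1]
finger_gap: 27.8
finger_force: 10.0
```

```bash
python3 - <<'E'
from h import *
from cell import cams,manip
s=manip.read_state();p=s["eef_pos"];print(p,s["eef_rot"])
W=cams.camera("wrist");S=cams.camera("scene");D=cams.camera("side");pickle.dump((W,S,D),open("k2.pkl","wb"))
# orange flange of the held keeper; compare centre with the spindle tip in scene and side
for n,c in(("W",W),("S",S),("D",D)):
    q=proj(c,p+[0,0,-14]);x,y=q.astype(int)
    h=cv2.cvtColor(c["image"],cv2.COLOR_RGB2HSV);m=cv2.inRange(h,(3,110,25),(14,255,255));k=np.zeros_like(m);r=60 if n=="W" else 22
    k[y-r:y+r,x-r:x+r]=m[y-r:y+r,x-r:x+r]; pts=cv2.findNonZero(k);print(n,"expect",q.round(1),"area",len(pts),"bbox",cv2.boundingRect(pts),"tip",proj(c,(583.5,231.2,169)).round(1))
E
```

```text
[582.79097544 231.2983478  210.63329412] [-3.14144191e+00 -8.50305549e-04 -4.02098529e-04]
W expect [257.8 226. ] area 2743 bbox (230, 194, 60, 67) tip [258.  211.8]
S expect [327.2 223.8] area 280 bbox (316, 211, 20, 24) tip [325.  232.6]
D expect [214.9 119.4] area 89 bbox (207, 110, 16, 14) tip [215.5 129.2]
```

>>> jog_arm --commands '[{"dx": 0.01, "dy": 0, "dz": 0.25, "ax": 0, "ay": 0, "az": 0, "gripper": 1}, {"dx": 0, "dy": 0, "dz": 0.25, "ax": 0, "ay": 0, "az": 0, "gripper": 1}, {"dx": 0, "dy": 0, "dz": 0.1, "ax": 0, "ay": 0, "az": 0, "gripper": 1}, {"dx": 0, "dy": 0, "dz": 0, "ax": 0, "ay": 0, "az": 0, "gripper": 1}, {"dx": 0, "dy": 0, "dz": 0, "ax": 0, "ay": 0, "az": 0, "gripper": 1}]'

```text
clock: 24.32
eef_pos: [583.1, 231.5, 186.3]
eef_rot: [-3.142, -0.0, -0.0]
wrist_force: [0.1, 0.6, 0.1]
finger_gap: 28.0
finger_force: 10.0
```

>>> jog_arm --commands '[{"dx": 0, "dy": 0, "dz": 0.1, "ax": 0, "ay": 0, "az": 0, "gripper": 1}, {"dx": 0, "dy": 0, "dz": 0.1, "ax": 0, "ay": 0, "az": 0, "gripper": 1}, {"dx": 0, "dy": 0, "dz": 0, "ax": 0, "ay": 0, "az": 0, "gripper": 1}]'

```text
clock: 24.7
eef_pos: [582.8, 231.4, 177.5]
eef_rot: [3.141, 0.001, 0.0]
wrist_force: [-0.3, -0.4, -0.3]
finger_gap: 28.5
finger_force: 10.0
```

The keeper is over the tip with no contact force. I'll go on down to the expected rest at TCP ≈157.5.

>>> jog_arm --commands '[{"dx": 0, "dy": 0, "dz": 0.1, "ax": 0, "ay": 0, "az": 0, "gripper": 1}, {"dx": 0, "dy": 0, "dz": 0.1, "ax": 0, "ay": 0, "az": 0, "gripper": 1}, {"dx": 0, "dy": 0, "dz": 0.1, "ax": 0, "ay": 0, "az": 0, "gripper": 1}, {"dx": 0, "dy": 0, "dz": 0.1, "ax": 0, "ay": 0, "az": 0, "gripper": 1}, {"dx": 0, "dy": 0, "dz": 0, "ax": 0, "ay": 0, "az": 0, "gripper": 1}, {"dx": 0, "dy": 0, "dz": 0, "ax": 0, "ay": 0, "az": 0, "gripper": 1}]'

```text
clock: 25.45
eef_pos: [583.1, 231.5, 162.1]
eef_rot: [3.142, -0.0, -0.0]
wrist_force: [0.4, -0.9, -0.2]
finger_gap: 28.4
finger_force: 10.0
```

>>> jog_arm --commands '[{"dx": 0, "dy": 0, "dz": 0.03, "ax": 0, "ay": 0, "az": 0, "gripper": 1}, {"dx": 0, "dy": 0, "dz": 0.03, "ax": 0, "ay": 0, "az": 0, "gripper": 1}, {"dx": 0, "dy": 0, "dz": 0, "ax": 0, "ay": 0, "az": 0, "gripper": 1}]'

```text
clock: 25.82
eef_pos: [583.0, 231.5, 159.5]
eef_rot: [3.141, 0.0, -0.0]
wrist_force: [-0.2, 0.2, -0.8]
finger_gap: 28.3
finger_force: 10.0
```

>>> jog_arm --commands '[{"dx": 0, "dy": 0, "dz": 0.03, "ax": 0, "ay": 0, "az": 0, "gripper": 1}, {"dx": 0, "dy": 0, "dz": 0, "ax": 0, "ay": 0, "az": 0, "gripper": 1}]'

```text
clock: 26.08
eef_pos: [583.0, 231.5, 158.3]
eef_rot: [3.141, 0.0, -0.0]
wrist_force: [-0.5, -0.9, -0.3]
finger_gap: 28.3
finger_force: 10.0
```

>>> jog_arm --commands '[{"dx": 0, "dy": 0, "dz": 0.02, "ax": 0, "ay": 0, "az": 0, "gripper": 1}, {"dx": 0, "dy": 0, "dz": 0, "ax": 0, "ay": 0, "az": 0, "gripper": 1}]'

```text
clock: 26.32
eef_pos: [583.1, 231.5, 158.1]
eef_rot: [-3.142, -0.001, 0.0]
wrist_force: [-1.7, -0.8, 5.3]
finger_gap: 27.9
finger_force: 10.0
```

>>> jog_arm --commands '[{"dx": 0, "dy": 0, "dz": 0.02, "ax": 0, "ay": 0, "az": 0, "gripper": 1}, {"dx": 0, "dy": 0, "dz": 0, "ax": 0, "ay": 0, "az": 0, "gripper": 1}]'

```text
clock: 26.58
eef_pos: [583.3, 231.6, 158.1]
eef_rot: [-3.141, -0.002, 0.0]
wrist_force: [-2.0, -0.7, 10.1]
finger_gap: 28.4
finger_force: 10.0
```

The keeper touches at TCP 158.1, so it is resting on the bobbin. I'll release, rise and back away.

>>> jog_arm --commands '[{"dx": 0, "dy": 0, "dz": -0.03, "ax": 0, "ay": 0, "az": 0, "gripper": 1}, {"dx": 0, "dy": 0, "dz": 0, "ax": 0, "ay": 0, "az": 0, "gripper": 0.3}, {"dx": 0, "dy": 0, "dz": 0, "ax": 0, "ay": 0, "az": 0, "gripper": 0.3}, {"dx": 0, "dy": 0, "dz": 0, "ax": 0, "ay": 0, "az": 0, "gripper": 0.3}, {"dx": 0, "dy": 0, "dz": 0, "ax": 0, "ay": 0, "az": 0, "gripper": 0.3}, {"dx": 0, "dy": 0, "dz": 0, "ax": 0, "ay": 0, "az": 0, "gripper": 0.3}]'

```text
clock: 27.32
eef_pos: [583.0, 231.5, 158.0]
eef_rot: [3.141, 0.0, 0.0]
wrist_force: [-0.7, -0.0, 0.1]
finger_gap: 65.9
finger_force: 0.0
```

>>> jog_arm --commands '[{"dx": 0, "dy": 0, "dz": -0.4, "ax": 0, "ay": 0, "az": 0, "gripper": 0.3}, {"dx": 0, "dy": 0, "dz": -0.8, "ax": 0, "ay": 0, "az": 0, "gripper": 0.3}, {"dx": 0, "dy": 0, "dz": -1, "ax": 0, "ay": 0, "az": 0, "gripper": 0.3}, {"dx": -0.8, "dy": 0, "dz": -0.5, "ax": 0, "ay": 0, "az": 0, "gripper": 0.3}, {"dx": -0.8, "dy": 0.8, "dz": 0, "ax": 0, "ay": 0, "az": 0, "gripper": 0.3}, {"dx": -0.8, "dy": 0.8, "dz": 0, "ax": 0, "ay": 0, "az": 0, "gripper": 0.3}, {"dx": -0.8, "dy": 0.8, "dz": 0, "ax": 0, "ay": 0, "az": 0, "gripper": 0.3}, {"dx": 0, "dy": 0.8, "dz": 0, "ax": 0, "ay": 0, "az": 0, "gripper": 0.3}, {"dx": 0, "dy": 0, "dz": 0, "ax": 0, "ay": 0, "az": 0, "gripper": 0.3}, {"dx": 0, "dy": 0, "dz": 0, "ax": 0, "ay": 0, "az": 0, "gripper": 0.3}]'

```text
clock: 28.58
eef_pos: [455.2, 103.9, 266.7]
eef_rot: [-3.141, -0.001, -0.0]
wrist_force: [0.2, 0.5, -0.1]
finger_gap: 65.7
finger_force: 0.0
```

```bash
python3 - <<'E'
from h import *
from cell import cams,manip
s=manip.read_state();print(s["clock"],s["eef_pos"],s["wrist_force"])
S=cams.camera("scene");D=cams.camera("side");pts=[]
for n,c in(("S",S),("D",D)):
    q=proj(c,(583.5,231.2,150));x,y=q.astype(int);h=cv2.cvtColor(c["image"],cv2.COLOR_RGB2HSV);m=cv2.inRange(h,(3,110,25),(14,255,255));k=np.zeros_like(m);k[y-25:y+25,x-25:x+25]=m[y-25:y+25,x-25:x+25]
    p=cv2.findNonZero(k);b=cv2.boundingRect(p) if p is not None else None;print(n,q.round(1),"area",0 if p is None else len(p),b)
    if b: pts.append((c,(b[0]+b[2]/2-.5,b[1]+b[3]/2-.5)))
if len(pts)==2: print("keeper centre",tri(*pts),"expect ~ (583,231,150)")
cv2.imwrite("pics/m7.png",np.hstack([cv2.resize(c["image"][y:y+75,x:x+100,::-1],(400,300),interpolation=cv2.INTER_CUBIC) for c,x,y in((S,275,190),(D,170,110))]))
E
```

```text
28.575 [455.22926268 103.91787347 266.66183867] [ 0.22302781  0.50960908 -0.05879652]
S [323.8 238.3] area 299 (312, 228, 23, 22)
D [215.8 135.8] area 116 (207, 128, 17, 15)
keeper centre (array([583.96552204, 232.16315326, 151.50526461]), [2.0, 2.0]) expect ~ (583,231,150)
```

View pics/m7.png

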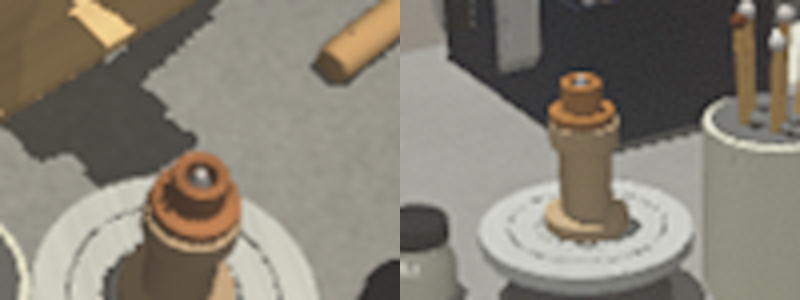

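The picture shows the keeper (scene crop (200,190), side crop (582,105)) resting upright on the seated bobbin. The spindle tip shows in its bore, and the robot is clear.

```bash
python3 -c "
from cell import job
print(job.sign_off())"
```

```text
the job is handed in; nothing more can be done
None
```

The bobbin is seated on the banding wheel, wide flange down, with the keeper resting upright on top of it; I handed the job in at about 28.6 s on the clock, and the sign-off gave no verdict.

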